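# Slide a fossil on its plank out under the microscope and hold it there

## Task

Take the spool-shaped vertebra out of the compartment tray and stand it on end in the middle of the cork pad on the plank, without dropping it. Then take the plank by its wooden cleat and slide it out off the riser towards the microscope until the line drawn across it lies right over the riser's edge, square to that edge, with the vertebra under the lens. Let the plank neither tip nor touch the microscope, leave the other things where they are, and finish still holding the cleat with the plank level on the riser, because it would tip if you let go.

Things in the scene. Friction and masses are not known exactly. Their poses are not given: they have to be found in the camera images.
- vertebra: the fossil vertebra to be viewed: a brown spool (slightly waisted cylinder) standing on end, 39 mm in diameter at the ends, 34 mm at the waist, 44 mm tall, about 100 g; the tallest thing in the compartment tray. Origin at the centre of its underside, z along its axis (up)
- plank: the loose pine specimen plank on the riser, 320 mm long (its y axis) x 80 wide (x) x 12 thick, about 240 g. Origin at the centre of its underside, z up; outer end, nearest the microscope, at y = -160 mm, tail at y = +160. At the start it overhangs the riser's edge by 30 to 60 mm, a little askew and off centre; it must go 130 to 160 mm further out, where it tips unless held
- pad (a point): centre of the top face of the cork pad glued on the plank near its outer end, a disc 60 mm in diameter and 5 mm thick; 120 mm from the plank's centre towards the outer end, 17 mm above the plank's underside
- line (a point): middle of the dark line, 4 mm wide, drawn square across the plank's top face (12 mm above its underside), 190 mm from the outer end: 30 mm from the plank's centre towards the tail
- cleat (a point): the hand-hold of the plank: a dark wooden cleat screwed across it near its tail, 22 mm thick along the plank, 80 mm long across it, standing 32 mm above the plank's top. This point is in its middle, 22 mm above the plank's top and 10 mm under the cleat's top, 125 mm from the plank's centre, 95 mm from the line
- riser: the fixed grey-painted plywood bench riser, 270 mm long (its y axis) x 150 mm wide (x) x 70 mm high, on which the plank slides. Origin at the centre of its underside, z up. The microscope stands off its -y end and the plank slides out over that end, along the riser's -y direction
- edge (a point): middle of the riser's top edge at the end towards the microscope (riser y = -135 mm, 70 mm high): the edge that the line must reach; it runs along the riser's x axis
- scope: the fixed stereo microscope: grey base plate 200 x 245 x 28 mm high, pole 430 mm tall, white head with two eyepieces. Origin on the table under the middle of the lens, axes parallel to the riser's; the lens is always on the riser's centre line, 150 mm out from the edge: there the pad arrives when the line is over the edge and the plank centred on the riser
- lens (a point): centre of the microscope's downward lens, 60 mm in diameter, 225 mm above the table
- tray: the fixed shallow white card specimen tray, 204 x 204 mm, 20 mm high, walls and floor 4 mm thick, with four square compartments of 96 mm, one fossil in each (which one lies where changes). Origin at the centre of its underside; the compartments' centres lie at +-50 mm in its x and y
- tooth: bystander in the tray: a curved fossil tooth lying on its side, 70 mm long, 20 mm high
- toe_bone: bystander in the tray: a dumb-bell shaped toe bone lying down, 64 mm long, 18 mm high
- ammonite: bystander in the tray: a flat grey coiled ammonite, 56 mm across, 16 mm high
- glue: bystander: a small white glue bottle with a red cap, 32 mm in diameter, 85 mm tall
- jar: bystander: an amber jar with a white cap, 60 mm in diameter, 75 mm tall
- brush: bystander: a brush lying on the table, 170 mm long
- pin_vise: bystander: a thin metal pin vise with a needle, lying on the table, 130 mm long
Things that resemble listed ones, but are neither listed nor needed, are in the scene too. Several things have the shape of the vertebra; the one meant has the colours described above.

How it is judged:
On the way, in this order (a step that is already met when the one before it is completed fails the run):
1. the vertebra stands free in the middle of the cork pad while the plank is still back on the riser (distance between vertebra and pad below 0.012 m and angle between vertebra's own z axis and vertical below 0.12 rad and contact force between vertebra and the fingers below 0.05 N and contact force between vertebra and plank above 0.2 N and y of line in the frame of riser above -0.075 m), for 0.3 s.
2. the plank, held, is out with its line over the riser's edge (y of line in the frame of riser between -0.141 and -0.129 m and z of line in the frame of riser between 0.076 and 0.088 m and angle between the y axis of plank and the y axis of riser, either way round below 0.09 rad and angle between plank's own z axis and vertical below 0.06 rad and contact force between plank and the fingers above 2 N), for 0.2 s.
At the end, for the whole second after the job is handed in: Fingers hold the plank (over 2 N); line within 6 mm of the riser's edge, square to 5 degrees; plank level to 3.4 degrees, lying on the riser to 6 mm; vertebra standing on the pad within 12 mm of its centre, untouched, its axis within 20 mm of the lens axis; all at rest (all of step 2 and distance between vertebra and pad below 0.012 m and angle between vertebra's own z axis and vertical below 0.12 rad and contact force between vertebra and the fingers below 0.05 N and contact force between vertebra and plank above 0.2 N and horizontal distance between vertebra and lens below 0.02 m and linear speed of each of plank, vertebra below 0.01 m/s); the arm keeps its last pose, push and grip.
It fails at once if the plank tips by more than 8.5 degrees (angle between plank's own z axis and vertical above 0.15 rad).
It fails at once if the vertebra is dropped (falls freely by more than about 2 cm) (contact force between vertebra and the fingers below 0.05 N and linear speed of vertebra above 0.6 m/s).
It fails at once if the microscope is touched (over 1 N) (contact force between scope and anything else above 1 N).
It fails at once if another fossil or a thing on the bench is moved by more than 30 mm (distance of any of tooth, toe_bone, ammonite, glue, jar, brush, pin_vise from where it was at the start of the episode above 0.03 m).
It also fails if it takes over 50 s, if anything falls off the work surface, if the arm or the gripper's body presses on something with over 40 N, if the wrist force passes 120 N, or if a joint passes its speed limit or range.

## Robot

A 7-joint arm with a two-finger parallel gripper is mounted at the origin on the work surface. World frame = base frame: x ahead of the robot, y to its left, z up, the work surface at z = 0. Lengths are in m, angles in rad, forces in N, time in s.
With the tool pointing down it reaches from about 0.4 to 0.85 m from the base axis. Payload 10.4 kg.
Tool frame: the origin (TCP) lies at the very end of the fingers, on their centre line; the grasp point (between the pads) lies 19 mm behind it; z points along the fingers, y is the direction in which the jaws open and shut (so a half turn about z gives the same grasp; the last joint's range is limited). The gripper opens to 87 mm and grips with 3 to 60 N. Pads are 19 mm wide; open, the fingers measure 117 mm over their backs; the gripper's body (75 mm by 190 mm) begins 51 mm behind the grasp point.
Start: joints at [-1.247, 0.332, -0.065, 1.46, 0.022, 1.35, -0.088], TCP at [0.212, 0.588, 0.223] pointing down, gripper open.
Joint ranges: [-2.6, 2.6], [-0.5, 2.12], [-1.47, 1.34], [0.16, 2.42], [-1.27, 4.41], [0.06, 2.06], [-2.6, 2.6]. Speed limits (rad/s): [2.22, 2.22, 2.79, 2.79, 3.14, 3.14, 3.14].

## Interface

Orientations are given as a unit quaternion [x, y, z, w].
In Python, from bench import read_state, imaging, r gives the robot as it stands. The module is installed in compiled form; this text tells all that it offers.
- The arm moves only by the tool move_arm, never from a script. Its argument "series" is a list of rows, each a list of 4 numbers: the shift along the tool's x, y, z in m, then the turn about the tool's z in rad. In form: [[x, y, z, roll], ...]. A call has 1 to 20 rows; each row is the pose to reach, as a shift and turn from the pose commanded when the call began, along the tool's axes at that moment; what a row does not reach only later rows make up. A row lasts 1/10 s, in which the tool goes at most 50 mm and 8.59 degrees, less where a joint would pass 70% of its speed; a pose out of reach is approached as far as the arm can. A call with a gripper value outside its range is refused whole. "claw" is the gripper's target within -1 to 1 (fully open at 1, half-way at 0, shut at -1), set as the call begins (left out, the last holds). The fingers move at their own pace and stop on an object; "newtons" is the grip in N (left out, the last holds). Time passes only in rows, so rows that repeat a pose let the fingers close. It gives the time, the measured TCP pose, the force and the opening at its end, in the units of the state.
- read_state(): the state, without advancing time (a new reading comes with each control period).
- imaging.camera(name): name is "side" or "top" or "wrist"; returns (picture, depth): 420x560x3 uint8, red, green, blue; 420x560 float32, m along the optical axis (not along the pixel's ray), 0 where there is no reading.
- imaging.get_calibration(name): a dict with "camera_matrix" (3x3 intrinsics, pixels), "k1" (the pictures are not rectified: a ray, as slopes to the right and down, at radius r is drawn at 1 + k1 r^2 times it, then the intrinsics apply), "R" (3x3) and "t" (3): a world point X has camera coordinates R X + t. Camera axes: x right, y down, z forward; pixel columns grow to the right and rows downward; lengths in m; the calibration is good to about 2 mm. A picture is of the moment at which its call begins: read the wrist's pose just before it. get_calibration takes no time and is no camera call; for the wrist camera it gives the pose at the moment of the call.
- r.close_job(): hands the job in, once; it reports no verdict.
The state is a dict: "time": time; "joint_positions": joint angles; "joint_vel": joint speeds; "joint_torque": joint torques, N m; "ee_pos": TCP position; "eef_rot": TCP orientation; "ft_force": force on the tool from outside, world axes, zero at the start; "torque": the same for the moment, N m; "width": finger opening in m.
Only numpy, scipy, OpenCV 4.12 (cv2) and the standard library are available. Lean on these libraries where they do the work, as an engineer would, in place of code of your own. Each camera call takes 0.05 s, during which the arm holds its last target.

## Working session

There is one attempt and no reset: what is moved stays moved. The work goes in short steps, Python scripts to look and compute and a tool call to move; the robot and the scene stay as the last step left them, time stands still between calls to the robot, and variables do not carry over. Pictures are saved under pics/ and viewed, and the job is handed in when it is done.

Besides the shell and the picture viewer there is one more tool, called by a JSON object that holds its "op" and its "data". move_arm: Moves the arm, as the interface text tells. Its arguments: {"type":"object","properties":{"series":{"type":"array","items":{"type":"array","items":{"type":"number"}}},"claw":{"type":"number"},"newtons":{"type":"number"}},"required":["series"]}

```bash
mkdir -p pics
cat > h.py <<'E'
import numpy as np, cv2
from bench import read_state, imaging, r
def grab(n,fn=None):
    cal=imaging.get_calibration(n); p,d=imaging.camera(n)
    if fn: cv2.imwrite('pics/'+fn,p[:,:,::-1])
    return p,d,cal
def ray(cal,u,v):
    K=np.array(cal['camera_matrix'],float);k=cal['k1'];k=float(np.ravel(k)[0])
    D=np.array([k,0,0,0,0.])
    q=cv2.undistortPoints(np.array([[[u,v]]],float),K,D)[0,0]
    R=np.array(cal['R']);t=np.array(cal['t'])
    return -R.T@t, R.T@np.array([q[0],q[1],1.])
def onz(cal,u,v,z):
    c,d=ray(cal,u,v); return c+d*(z-c[2])/d[2]
def dep(cal,dm,u,v):
    c,d=ray(cal,u,v); return c+d*dm[int(round(v)),int(round(u))]
def proj(cal,X):
    K=np.array(cal['camera_matrix'],float);D=np.array([float(np.ravel(cal['k1'])[0]),0,0,0,0.])
    rv,_=cv2.Rodrigues(np.array(cal['R'],float))
    return cv2.projectPoints(np.array([X],float),rv,np.array(cal['t'],float),K,D)[0][0,0]
E
python3 - <<'E'
from h import *
import pickle
print({k:np.round(v,3).tolist() for k,v in read_state().items()})
D={}
for n in ['top','side','wrist']:
    D[n]=grab(n,n+'0.png'); c=D[n][2]; print(n,np.round(-np.array(c['R']).T@np.array(c['t']),3),c['k1'],np.round(c['R'],2).tolist(),c['camera_matrix'][0])
pickle.dump(D,open('d0.pkl','wb'))
E
```

```text
{'time': 0.0, 'joint_positions': [-1.247, 0.333, -0.065, 1.461, 0.022, 1.35, -0.089], 'joint_vel': [0.0, 0.0, -0.0, -0.001, 0.002, -0.001, -0.001], 'joint_torque': [-0.0, -62.328, 0.024, -38.986, -0.062, 0.04, 0.0], 'ee_pos': [0.212, 0.587, 0.222], 'eef_rot': [0.173, 0.985, -0.001, -0.0], 'ft_force': [-0.252, -0.212, -0.476], 'torque': [0.004, 0.006, 0.019], 'width': 0.087}
top [0.331 0.065 1.751] -0.035389435823592726 [[0.02, -1.0, 0.01], [-0.98, -0.02, -0.18], [0.18, -0.01, -0.98]] [543.59664843   0.         279.85462433]
side [0.429 0.985 0.992] -0.0224782216245568 [[-0.98, -0.21, 0.01], [-0.14, 0.65, -0.74], [0.15, -0.73, -0.67]] [516.57177671   0.         280.99317646]
wrist [0.146 0.613 0.383] -0.013780427198494717 [[0.34, 0.94, -0.0], [0.91, -0.33, 0.26], [0.25, -0.09, -0.96]] [345.32380302   0.         277.08169497]
```

View pics/top0.png

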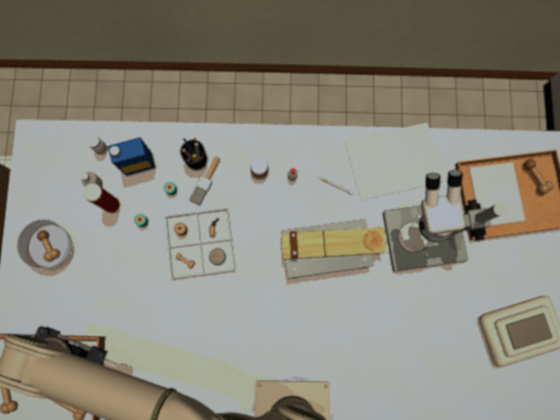

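View pics/side0.png

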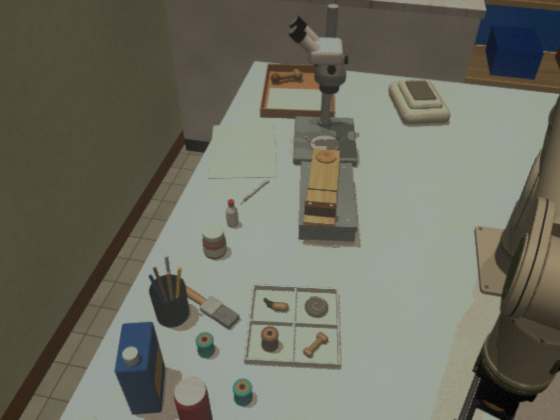

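View pics/wrist0.png

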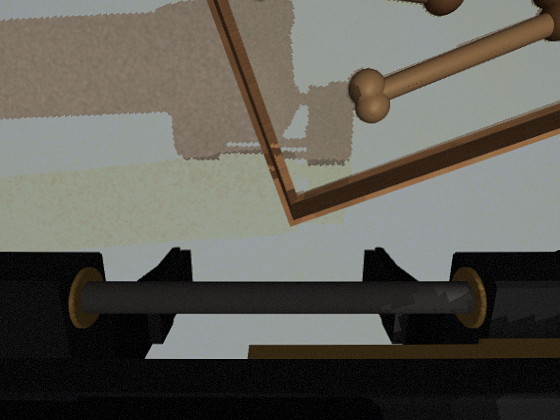

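Top view: vertebra at about (180,229) in the tray, plank (282–385, 243) with the cleat at about (293,245) and the cork at (373,240), microscope to the right. Zooming in.

Run:
```python
import cv2
a=cv2.imread('pics/top0.png'); 
c=cv2.resize(a[215:285,265:405],None,fx=5.7,fy=5.7,interpolation=cv2.INTER_CUBIC); cv2.imwrite('pics/z1.png',c)
c=cv2.resize(a[200:285,155:245],None,fx=6,fy=6,interpolation=cv2.INTER_CUBIC); cv2.imwrite('pics/z2.png',c)
a=cv2.imread('pics/side0.png')
c=cv2.resize(a[130:250,280:370],None,fx=5,fy=5,interpolation=cv2.INTER_CUBIC); cv2.imwrite('pics/z3.png',c)
```

```text
(no output)
```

View pics/z1.png

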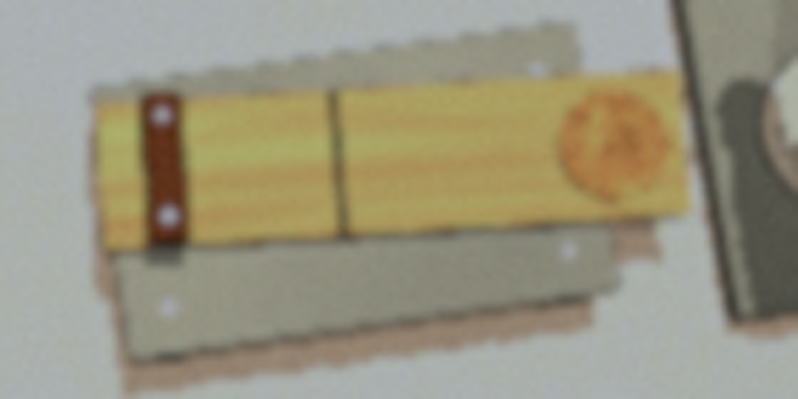

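View pics/z2.png

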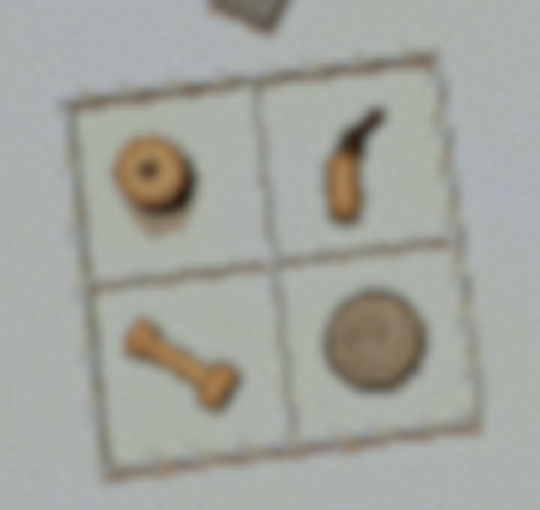

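View pics/z3.png

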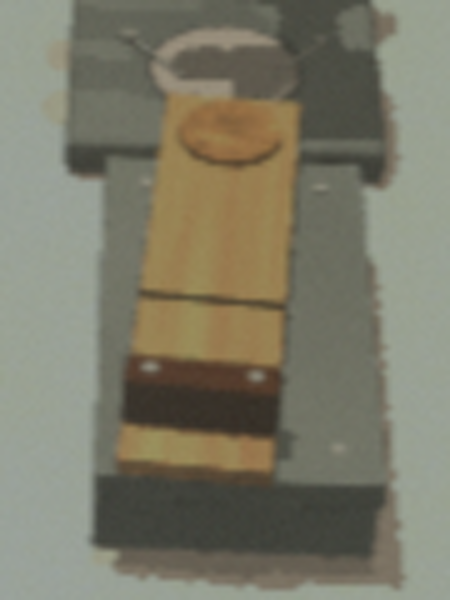

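Run:
```python
from h import *
import pickle
D=pickle.load(open('d0.pkl','rb'))
P,dm,c=D['top']; f=lambda x,y,z:onz(c,265+(x+.5)/5.7-.5,215+(y+.5)/5.7-.5,z)
g=lambda x,y,z:onz(c,155+(x+.5)/6-.5,200+(y+.5)/6-.5,z)
s=D['side'][2]; h=lambda x,y,z:onz(s,280+(x+.5)/5-.5,130+(y+.5)/5-.5,z)
p=lambda n,*a:print(n,*[np.round(x[:2],4) for x in a])
p('riser top',f(93,90,.07),f(578,25,.07),f(617,290,.07),f(130,358,.07))
p('riser side',h(105,158,.07),h(363,165,.07),h(385,485,.07),h(95,478,.07))
p('plank top',f(97,102,.082),f(683,72,.082),f(688,213,.082),f(104,248,.082))
p('plank side',h(165,93,.082),h(300,100,.082),h(272,475,.082),h(118,465,.082))
p('line top',f(333,90,.082),f(345,236,.082)); p('line side',h(140,293,.082),h(285,304,.082))
p('cleat top',f(161,96,.114),f(168,243,.114)); p('cleat side mid',h(205,375,.114))
p('cork',f(612,145,.087),h(230,130,.087))
p('vert',g(150,172,.048)); 
p('tray',g(68,103,.02),g(435,57,.02),g(478,430,.02),g(107,478,.02))
# masks
hsv=cv2.cvtColor(P,cv2.COLOR_RGB2HSV)
m=((hsv[:,:,1]>90)&(hsv[:,:,0]<22)).astype(np.uint8)
n,l,st,ce=cv2.connectedComponentsWithStats(m)
for i in range(1,n):
    if st[i,4]>20 and 160<ce[i][0]<400 and 200<ce[i][1]<290: print(st[i],ce[i],onz(c,*ce[i],.048)[:2])
for n_,(u,v) in {'vert':(180,228.5),'cork':(372,240),'riser':(330,262),'lens?':(430,215)}.items(): print(n_,dep(c,dm,u,v))
print('scope base', f(680,0,.028),f(733,322,.028))
```

```text
riser top [0.5762 0.045 ] [ 0.6176 -0.2219] [ 0.4719 -0.2418] [0.4305 0.0225]
riser side [ 0.6189 -0.2139] [ 0.4699 -0.2401] [0.4301 0.0251] [0.5754 0.0518]
plank top [0.5679 0.0428] [ 0.5906 -0.2772] [ 0.5133 -0.2787] [0.4885 0.0377]
plank side [ 0.5929 -0.2691] [ 0.513  -0.2797] [0.4866 0.0426] [0.5638 0.0522]
line top [ 0.577  -0.0856] [ 0.4975 -0.0924]
line side [ 0.576  -0.0831] [ 0.4974 -0.091 ]
cleat top [0.5673 0.0091] [0.4888 0.0044]
cleat side mid [0.5276 0.0108]
cork [ 0.5491 -0.2369] [ 0.5489 -0.2342]
vert [0.5799 0.3653]
tray [0.6206 0.4162] [0.6497 0.2197] [0.4497 0.1901] [0.4206 0.3849]
[175 223  12  12 112] [180.27678571 228.77678571] [0.57829649 0.36300438]
[210 222   5  15  54] [212.12962963 229.5       ] [0.57798747 0.26220804]
[359 230  24  24 344] [371.97965116 240.66569767] [ 0.55213999 -0.24398891]
[283 232  25  27 232] [293.02586207 247.71982759] [0.52506375 0.005595  ]
[318 242  40   5  75] [337.17333333 243.96      ] [ 0.53960196 -0.13361576]
[176 254  18  14  79] [185.21518987 260.43037975] [0.47852627 0.34260389]
vert [0.57866908 0.36332847 0.05138785]
cork [ 0.54860494 -0.2362588   0.09112822]
riser [ 0.48035359 -0.10884651  0.06927346]
lens? [ 0.58139146 -0.3396902   0.36319615]
scope base [ 0.64029128 -0.28725912  0.028     ] [ 0.45877488 -0.31407972  0.028     ]
```

```bash
cat >> h.py <<'E'
from scipy.spatial.transform import Rotation as Ro
def go(target,tx_az):
    "displacement in tool axes to target with tool-x azimuth (deg)"
    s=read_state(); M=Ro.from_quat(s['eef_rot']).as_matrix()
    d=M.T@(np.array(target)-np.array(s['ee_pos']))
    az=np.degrees(np.arctan2(M[1,0],M[0,0])); w=(tx_az-az+180)%360-180
    print('t',round(s['time'],2),'pos',np.round(s['ee_pos'],4),'az',round(az,2),'shift',np.round(d,4),'roll',round(-np.radians(w),4),'F',np.round(s['ft_force'],2),'w',s['width'],'j',np.round(s['joint_positions'],2),'tilt',np.round(M[:,2],3))
E
python3 -c "
from h import *
go([.579,.364,.15],98.6)"
```

```text
t 0.15 pos [0.2123 0.5875 0.2219] az 160.13 shift [-0.4208 -0.0855  0.0721] roll 1.0739 F [-0.29 -0.47 -0.03] w 0.0868013459152699 j [-1.25  0.33 -0.06  1.46  0.02  1.35 -0.09] tilt [-0.    -0.001 -1.   ]
```

{"op": "move_arm", "data": {"series": [[-0.01,-0.002,0,0.03],[-0.03,-0.006,0,0.08],[-0.06,-0.012,0,0.16],[-0.095,-0.019,0,0.25],[-0.13,-0.026,0.005,0.34],[-0.165,-0.034,0.01,0.43],[-0.2,-0.041,0.015,0.52],[-0.235,-0.048,0.02,0.61],[-0.27,-0.055,0.03,0.7],[-0.305,-0.062,0.04,0.79],[-0.34,-0.069,0.05,0.88],[-0.37,-0.075,0.06,0.95],[-0.395,-0.08,0.066,1.01],[-0.412,-0.084,0.07,1.05],[-0.421,-0.0855,0.072,1.074],[-0.421,-0.0855,0.072,1.074],[-0.421,-0.0855,0.072,1.074],[-0.421,-0.0855,0.072,1.074]], "claw": 0.24, "newtons": 20}}

```text
time: 1.95
ee_pos: [0.5783, 0.3659, 0.151]
eef_rot: [0.651, 0.759, 0.0, -0.0]
ft_force: [0.5, 1.3, 0.2]
width: 0.054
```

```bash
python3 -c "
from h import *
import pickle
go([.579,.364,.012],98.6)
D=grab('wrist','w1.png');pickle.dump(D,open('w1.pkl','wb'))"
```

```text
t 1.95 pos [0.5783 0.3659 0.151 ] az 98.74 shift [-0.0021  0.0004  0.139 ] roll 0.0025 F [0.48 1.35 0.17] w 0.05397590423446658 j [-0.82  0.51  0.27  1.39 -0.14  1.26 -0.39] tilt [-0.     0.001 -1.   ]
```

View pics/w1.png

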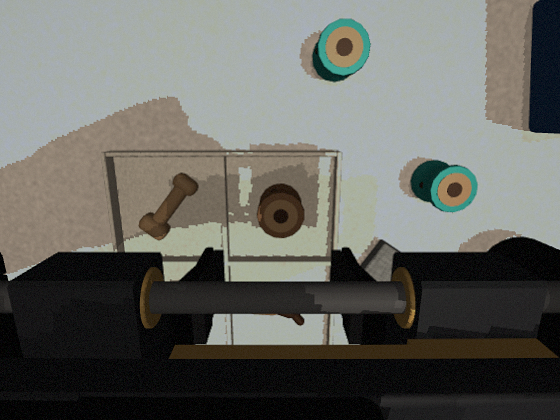

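The wrist picture shows the vertebra's top face centred near (281,215) and its hole at (281,216); the compartment walls lie at columns 227 and 334.

Run:
```python
from h import *
import pickle
P,d,c=pickle.load(open('w1.pkl','rb'))
a=P[140:260,210:350]; cv2.imwrite('pics/w1z.png',cv2.resize(a[:,:,::-1],None,fx=5,fy=5,interpolation=cv2.INTER_CUBIC))
for u,v in [(281,214),(281,216)]: print(onz(c,u,v,.048),dep(c,d,u,v))
print('walls',onz(c,227,210,.02),onz(c,334,210,.02),onz(c,280,258,.02),onz(c,280,152,.02))
b=((d>0)&(np.abs(np.array([[0]]))<1))
# points from depth with z in .043...055
vs,us=np.mgrid[160:255:1,235:330:1]
pts=np.array([dep(c,d,u,v) for u,v in zip(us.ravel(),vs.ravel())])
m=(pts[:,2]>.04)&(pts[:,2]<.06); print(m.sum(),pts[m].mean(0),pts[m].min(0),pts[m].max(0))
uv=np.c_[us.ravel(),vs.ravel()][m].astype(np.float32); print(cv2.minEnclosingCircle(uv))
```

```text
[0.58198655 0.36746498 0.048     ] [0.58197516 0.36752265 0.04821701]
[0.58224262 0.36583808 0.048     ] [0.58222305 0.36593763 0.04836615]
walls [0.53618838 0.35639409 0.02      ] [0.62873085 0.37068715 0.02      ] [0.58900353 0.31893499 0.02      ] [0.57427174 0.41300216 0.02      ]
1754 [0.58179738 0.36726962 0.0473653 ] [0.5629655  0.34738204 0.04159295] [0.6008508  0.38539394 0.04967359]
((280.6707458496094, 214.0), 23.86681365966797)
```

View pics/w1z.png

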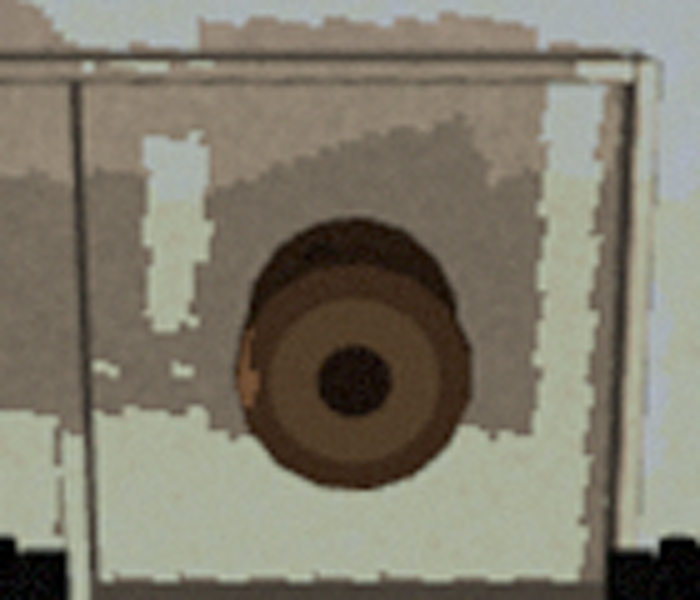

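{"op": "move_arm", "data": {"series": [[0,0.004,0.01,0],[0,0.004,0.03,0],[0,0.004,0.055,0],[0,0.004,0.08,0],[0,0.004,0.1,0],[0,0.004,0.115,0],[0,0.004,0.126,0],[0,0.004,0.133,0],[0,0.004,0.138,0],[0,0.004,0.139,0],[0,0.004,0.139,0],[0,0.004,0.139,0]]}}

```text
time: 3.2
ee_pos: [0.5836, 0.3652, 0.0123]
eef_rot: [0.652, 0.758, 0.001, 0.0]
ft_force: [0.5, 0.5, -0.1]
width: 0.0542
```

{"op": "move_arm", "data": {"series": [[0,0,0,0],[0,0,0,0],[0,0,0,0],[0,0,0,0],[0,0,0,0],[0,0,0,0]], "claw": -1, "newtons": 15}}

```text
time: 3.8
ee_pos: [0.5831, 0.365, 0.0117]
eef_rot: [0.652, 0.758, -0.0, -0.0]
ft_force: [-2.5, -0.2, 3.2]
width: 0.0369
```

```bash
python3 -c "
from h import *
go([.55,-.235,.15],98.7)"
```

```text
t 3.8 pos [0.5831 0.365  0.0117] az 98.6 shift [-0.5883 -0.1225 -0.1384] roll -0.0018 F [-2.51 -0.18  3.16] w 0.03690370568412585 j [-0.8   0.65  0.25  1.49 -0.17  1.02 -0.36] tilt [-0.  0. -1.]
```

{"op": "move_arm", "data": {"series": [[0,0,-0.005,0],[0,0,-0.015,0],[0,0,-0.03,0],[0,0,-0.05,0],[0,0,-0.075,0],[0,0,-0.1,0],[0,0,-0.12,0],[0,0,-0.132,0],[0,0,-0.138,0],[0,0,-0.138,0]]}}

```text
time: 4.8
ee_pos: [0.5835, 0.365, 0.1503]
eef_rot: [0.652, 0.758, 0.001, 0.0]
ft_force: [-0.1, 0.3, -1.2]
width: 0.0368
```

{"op": "move_arm", "data": {"series": [[-0.008,-0.002,0,0],[-0.025,-0.005,0,0],[-0.05,-0.01,0,0],[-0.085,-0.018,0,0],[-0.125,-0.026,0,0],[-0.165,-0.034,0,0],[-0.205,-0.043,0,0],[-0.245,-0.051,0,0],[-0.285,-0.059,0,0],[-0.325,-0.068,0,0],[-0.365,-0.076,0,0],[-0.405,-0.084,0,0],[-0.445,-0.093,0,0],[-0.48,-0.1,0,0],[-0.51,-0.106,0,0],[-0.535,-0.111,0,0],[-0.555,-0.116,0,0],[-0.572,-0.119,0,0],[-0.583,-0.121,0,0],[-0.588,-0.1225,0,0]]}}

```text
time: 6.8
ee_pos: [0.5488, -0.2365, 0.1491]
eef_rot: [0.653, 0.757, -0.0, -0.0]
ft_force: [0.3, 0.1, -0.8]
width: 0.0371
```

```bash
python3 -c "
from h import *
import pickle
go([.55,-.235,.10],98.6)
pickle.dump({n:grab(n,n+'2.png') for n in ['side','top']},open('d2.pkl','wb'))
a=cv2.imread('pics/side2.png');b=cv2.imread('pics/top2.png')
cv2.imwrite('pics/z4.png',np.hstack([cv2.resize(a[60:220,250:410],(400,400)),cv2.resize(b[180:300,300:420],(400,400))]))"
```

```text
t 6.8 pos [ 0.5488 -0.2365  0.1491] az 98.47 shift [0.0013 0.0015 0.0491] roll -0.0023 F [ 0.29  0.11 -0.77] w 0.03714595453264962 j [-0.11  0.35  0.55  1.66 -0.19  1.19  0.63] tilt [-0.001 -0.    -1.   ]
```

View pics/z4.png

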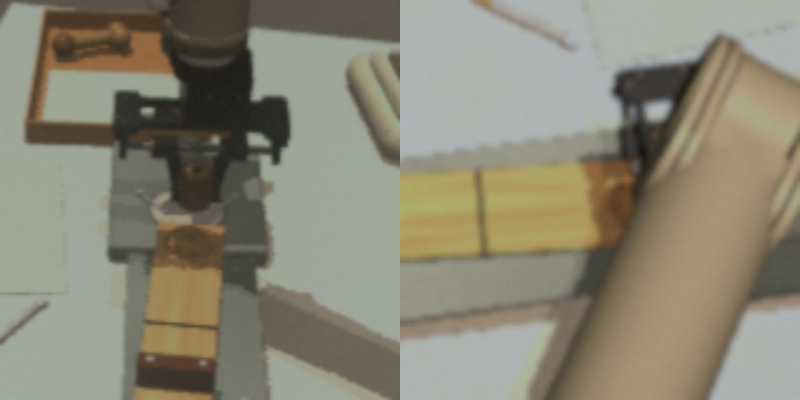

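View pics/top2.png

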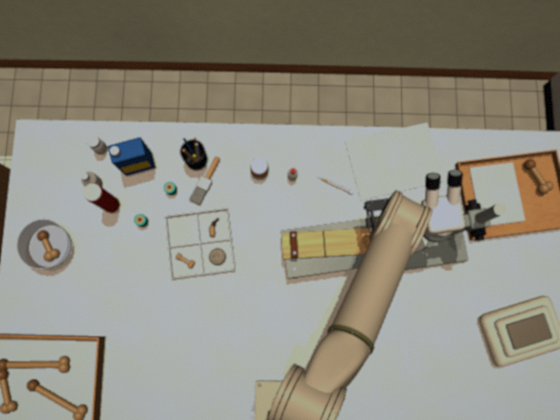

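View pics/side2.png

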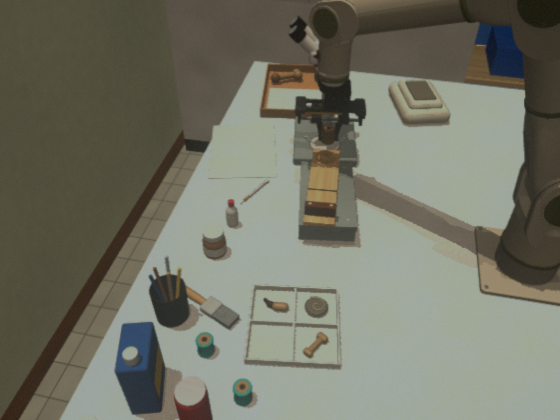

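Run:
```python
from h import *
import pickle
D0=pickle.load(open('d0.pkl','rb'))['top'];D=pickle.load(open('d2.pkl','rb'))['top']
c=D[2]
for v in range(190,250,6):
    print(v,[tuple(np.round(dep(c,D[1],u,v)[1:],2)) for u in range(406,448,5)])
print()
for v in range(170,250,8):
    print(v,[tuple(np.round(dep(c,D0[1],u,v),2)) for u in range(416,470,6)])
# side: vertebra in hand & cork
```

```text
190 [(np.float64(-0.37), np.float64(-0.01)), (np.float64(-0.38), np.float64(0.01)), (np.float64(-0.4), np.float64(0.01)), (np.float64(-0.42), np.float64(-0.0)), (np.float64(-0.32), np.float64(0.4)), (np.float64(-0.33), np.float64(0.41)), (np.float64(-0.34), np.float64(0.41)), (np.float64(-0.48), np.float64(0.01)), (np.float64(-0.5), np.float64(-0.0))]
196 [(np.float64(-0.37), np.float64(0.0)), (np.float64(-0.38), np.float64(0.01)), (np.float64(-0.4), np.float64(0.0)), (np.float64(-0.42), np.float64(0.0)), (np.float64(-0.32), np.float64(0.39)), (np.float64(-0.34), np.float64(0.39)), (np.float64(-0.35), np.float64(0.39)), (np.float64(-0.37), np.float64(0.36)), (np.float64(-0.38), np.float64(0.36))]
202 [(np.float64(-0.23), np.float64(0.54)), (np.float64(-0.25), np.float64(0.53)), (np.float64(-0.4), np.float64(0.01)), (np.float64(-0.32), np.float64(0.34)), (np.float64(-0.33), np.float64(0.37)), (np.float64(-0.34), np.float64(0.38)), (np.float64(-0.35), np.float64(0.38)), (np.float64(-0.37), np.float64(0.36)), (np.float64(-0.38), np.float64(0.37))]
208 [(np.float64(-0.23), np.float64(0.5
[... 6901 characters left out ...]
t64(0.33)), (np.float64(0.57), np.float64(-0.49), np.float64(0.08)), (np.float64(0.58), np.float64(-0.53), np.float64(0.02)), (np.float64(0.58), np.float64(-0.55), np.float64(0.02))]
242 [(np.float64(0.55), np.float64(-0.39), np.float64(0.03)), (np.float64(0.55), np.float64(-0.41), np.float64(0.03)), (np.float64(0.55), np.float64(-0.43), np.float64(0.03)), (np.float64(0.52), np.float64(-0.38), np.float64(0.26)), (np.float64(0.55), np.float64(-0.47), np.float64(0.03)), (np.float64(0.55), np.float64(-0.48), np.float64(0.04)), (np.float64(0.56), np.float64(-0.51), np.float64(0.03)), (np.float64(0.55), np.float64(-0.52), np.float64(0.04)), (np.float64(0.56), np.float64(-0.55), np.float64(0.03))]
```

{"op": "move_arm", "data": {"series": [[0.001,0.001,0.005,0],[0.001,0.001,0.015,0],[0.001,0.001,0.027,0],[0.001,0.001,0.037,0],[0.001,0.001,0.044,0],[0.001,0.001,0.048,0],[0.001,0.001,0.05,0],[0.001,0.001,0.05,0]]}}

```text
time: 7.7
ee_pos: [0.5508, -0.2337, 0.0994]
eef_rot: [0.652, 0.758, 0.0, -0.0]
ft_force: [0.4, -0.8, -1.4]
width: 0.0369
```

```bash
python3 -c "
from h import *
import pickle
go([.55,-.235,.0947],98.6)
D=grab('side','side3.png')
a=cv2.imread('pics/side3.png')
cv2.imwrite('pics/z5.png',cv2.resize(a[110:200,290:370],None,fx=6.5,fy=6.5,interpolation=cv2.INTER_CUBIC))
c=D[2]; T=np.array(read_state()['ee_pos']); T[2]-=.0077; print('bottom centre proj in zoom',[(proj(c,T+np.array(o))-np.array([290,110])+.5)*6.5 for o in [(0,0,0),(.0195,0,0),(-.0195,0,0)]])
grab('wrist','w3.png')
"
```

```text
t 7.7 pos [ 0.5508 -0.2337  0.0994] az 98.59 shift [-0.0012 -0.001   0.0047] roll -0.0002 F [ 0.42 -0.83 -1.39] w 0.036873475660737065 j [-0.1   0.4   0.53  1.7  -0.22  1.1   0.65] tilt [-0.  0. -1.]
bottom centre proj in zoom [array([230.55661071, 290.55098835]), array([187.61875339, 284.9225669 ]), array([273.65570568, 296.20329509])]
```

View pics/z5.png

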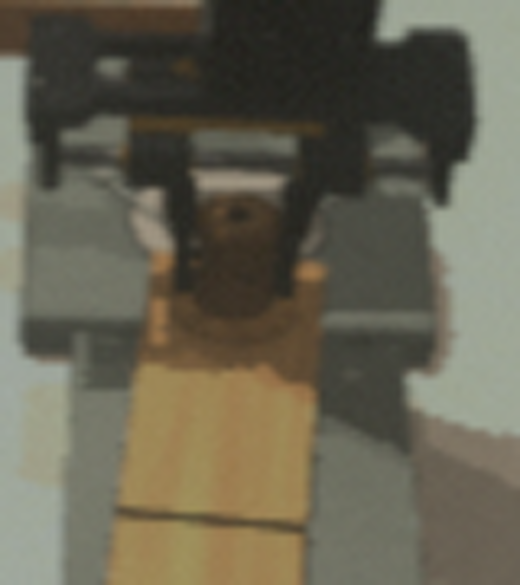

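View pics/w3.png

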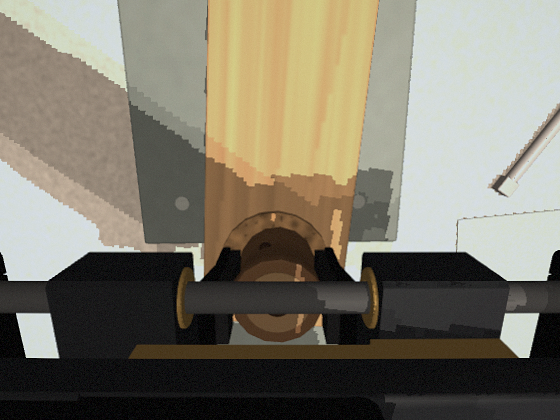

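```bash
python3 -c "
from h import *
a=cv2.imread('pics/w3.png')
cv2.imwrite('pics/z6.png',cv2.convertScaleAbs(cv2.resize(a[195:350,195:365],None,fx=4,fy=4,interpolation=cv2.INTER_CUBIC),alpha=1.6))
"
```

```text
(no output)
```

View pics/z6.png

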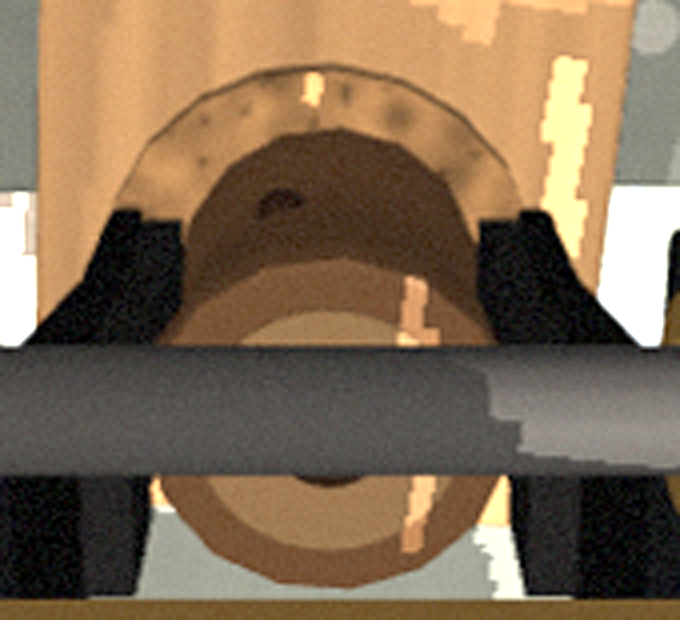

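```bash
cat >> h.py <<'E'
from scipy.optimize import least_squares
def circ(pts,R):
    pts=np.array(pts)[:,:2]
    s=least_squares(lambda q:np.hypot(*(pts-q).T)-R,pts.mean(0)+[0,-.005]); return np.round(s.x,4),np.round(1000*s.fun,1)
E
python3 - <<'E'
from h import *
c=imaging.get_calibration('wrist')
f=lambda L,z:[onz(c,195+(x+.5)/4-.5,195+(y+.5)/4-.5,z) for x,y in L]
print('cork',circ(f([(118,208),(150,160),(200,105),(255,76),(325,67),(400,85),(450,120),(490,160),(520,200)],.087),.03))
print('vb',circ(f([(188,230),(215,180),(260,142),(335,130),(395,145),(440,185),(470,230)],.0917),.0195))
print('vt',circ(f([(335,258),(335,587),(162,345),(500,345),(165,480),(498,480),(270,575),(400,570)],.1357),.0195))
go([.55,-.235,.0947],98.6)
E
```

```text
cork (array([ 0.5511, -0.238 ]), array([-0.7, -1.1,  0.1,  0.9,  0.9,  0.4, -0.7, -0.9, -0.3]))
vb (array([ 0.5516, -0.2336]), array([-0.3, -0.1,  0.4,  0.1,  0.1, -0.5,  0.1]))
vt (array([ 0.5516, -0.2312]), array([-1.6, -0.2, -0.6, -0.6, -1.2, -1.1, -0.5, -0.8]))
t 7.8 pos [ 0.5511 -0.2338  0.0999] az 98.59 shift [-0.001  -0.0012  0.0052] roll -0.0002 F [-0.2   0.32 -0.54] w 0.036925841082211315 j [-0.1   0.4   0.53  1.7  -0.22  1.1   0.65] tilt [ 0.001 -0.    -1.   ]
```

{"op": "move_arm", "data": {"series": [[-0.002,0,0,0],[-0.0042,0,0.001,0],[-0.0042,0,0.002,0],[-0.0042,0,0.003,0],[-0.0042,0,0.004,0],[-0.0042,0,0.0048,0],[-0.0042,0,0.0048,0],[-0.0042,0,0.0048,0]]}}

```text
time: 8.6
ee_pos: [0.5515, -0.2377, 0.0947]
eef_rot: [0.652, 0.758, 0.0, -0.0]
ft_force: [-0.3, -0.5, -1.0]
width: 0.0371
```

```bash
python3 -c "
from h import *
go([.55,-.235,.0947],98.6)
print(read_state()['torque'])
D=grab('wrist','w4.png')
a=cv2.imread('pics/w4.png')
cv2.imwrite('pics/z7.png',cv2.convertScaleAbs(cv2.resize(a[195:350,195:365],None,fx=4,fy=4,interpolation=cv2.INTER_CUBIC),alpha=1.6))
"
```

```text
t 8.6 pos [ 0.5515 -0.2377  0.0947] az 98.6 shift [ 0.0029 -0.0011  0.    ] roll -0.0 F [-0.28 -0.46 -1.04] w 0.03711767817470586 j [-0.09  0.41  0.53  1.7  -0.23  1.09  0.66] tilt [ 0.  0. -1.]
[-0.04138926  0.06534757  0.0202239 ]
```

View pics/z7.png

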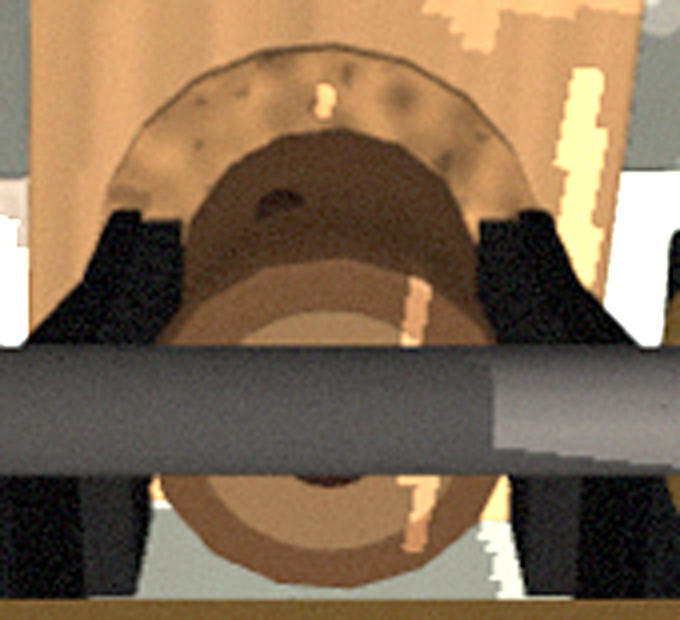

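{"op": "move_arm", "data": {"series": [[0,0,0.0008,0],[0,0,0.0015,0],[0,0,0.0015,0]]}}

```text
time: 8.95
ee_pos: [0.5516, -0.2378, 0.0945]
eef_rot: [0.652, 0.758, 0.0, -0.0]
ft_force: [-5.3, 2.9, 12.0]
width: 0.0368
```

{"op": "move_arm", "data": {"series": [[0,0,-0.0008,0],[0,0,-0.001,0],[0,0,-0.001,0]]}}

```text
time: 9.25
ee_pos: [0.5516, -0.2378, 0.0946]
eef_rot: [0.652, 0.758, 0.0, 0.0]
ft_force: [-1.9, 1.9, 6.2]
width: 0.0371
```

{"op": "move_arm", "data": {"series": [[0,0,0,0],[0,0,0,0],[0,0,0,0],[0,0,0,0],[0,0,0,0]], "claw": 0.5}}

```text
time: 9.75
ee_pos: [0.5515, -0.2378, 0.0941]
eef_rot: [0.652, 0.758, -0.0, -0.0]
ft_force: [0.2, -0.2, -0.7]
width: 0.0634
```

```bash
python3 -c "
from h import *
go([.55,-.235,.0947],98.6)
D=grab('wrist','w5.png')
a=cv2.imread('pics/w5.png')
cv2.imwrite('pics/z8.png',cv2.convertScaleAbs(cv2.resize(a[195:350,195:365],None,fx=4,fy=4,interpolation=cv2.INTER_CUBIC),alpha=1.6))
"
```

```text
t 9.75 pos [ 0.5515 -0.2378  0.0941] az 98.59 shift [ 0.003  -0.001  -0.0006] roll -0.0001 F [ 0.22 -0.15 -0.68] w 0.0634005042594989 j [-0.09  0.41  0.53  1.7  -0.23  1.09  0.66] tilt [-0.  0. -1.]
```

View pics/z8.png

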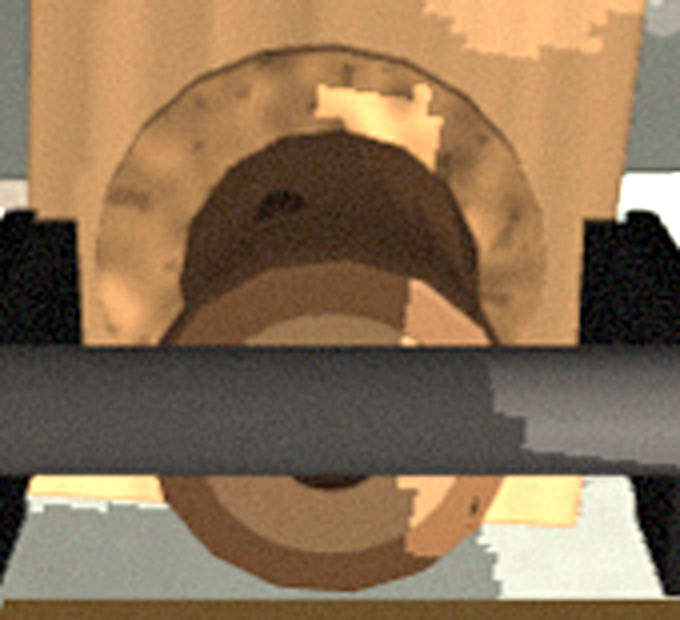

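{"op": "move_arm", "data": {"series": [[0,0,-0.003,0],[0,0,-0.01,0],[0,0,-0.02,0],[0,0,-0.033,0],[0,0,-0.047,0],[0,0,-0.06,0],[0,0,-0.07,0],[0,0,-0.076,0],[0,0,-0.078,0],[0,0,-0.078,0]]}}

```text
time: 10.8
ee_pos: [0.5514, -0.2377, 0.1722]
eef_rot: [0.652, 0.758, 0.0, -0.0]
ft_force: [-0.5, -0.1, 0.2]
width: 0.0651
```

```bash
python3 -c "
from h import *
import pickle
go([.53,.006,.16],5.2)
D=grab('wrist','w6.png');pickle.dump(D,open('w6.pkl','wb'))
a=cv2.imread('pics/w6.png')
cv2.imwrite('pics/z9.png',cv2.convertScaleAbs(cv2.resize(a[0:300,100:440],None,fx=2,fy=2,interpolation=cv2.INTER_CUBIC),alpha=1.3))
"
```

```text
t 10.8 pos [ 0.5514 -0.2377  0.1722] az 98.6 shift [0.2442 0.0152 0.0122] roll 1.6301 F [-0.52 -0.09  0.19] w 0.06511676820682064 j [-0.11  0.34  0.55  1.62 -0.18  1.23  0.62] tilt [-0.  0. -1.]
```

View pics/z9.png

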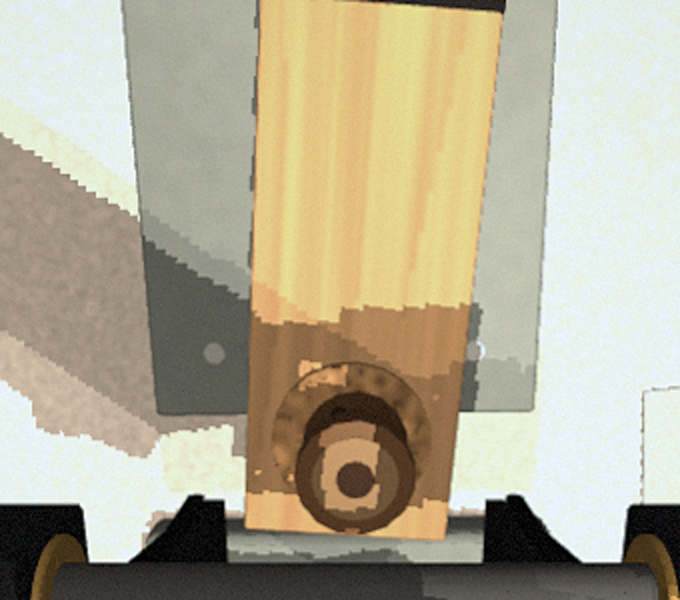

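Run:
```python
from h import *
import pickle
P,d,c=pickle.load(open('w6.pkl','rb'))
f=lambda x,y,z:onz(c,100+(x+.5)/2-.5,(y+.5)/2-.5,z)[:2]
az=lambda a,b:np.degrees(np.arctan2(*(b-a)[::-1]))
L,R=f(157,412,.07),f(535,410,.07); L0,R0=f(123,0,.07),f(557,0,.07)
print('edge',L,R,'mid',(L+R)/2,'w',np.linalg.norm(R-L),'az edge',az(L,R),'sides',az(L,L0),az(R,R0))
a,b,a0,b0=f(246,528,.082),f(445,540,.082),f(259,0,.082),f(502,12,.082)
print('plank end',a,b,(a+b)/2,'w',np.linalg.norm(a-b),'az',az(a,b),'sides',az(a,a0),az(b,b0),'line az',az(a0,b0),'line in edge mid',(a0+b0)/2)
print('vert top',f(356,477,.131))
print('cork',circ([f(x,y,.087) for x,y in [(273,425),(300,383),(350,362),(400,382),(429,425)]],.03))
```

```text
edge [ 0.47416728 -0.241553  ] [ 0.6210098  -0.21844356] mid [ 0.54758854 -0.22999828] w 0.14864982915774996 az edge 8.943610358093169 sides 99.02980967045166 99.46018373226713
plank end [ 0.51541234 -0.27982155] [ 0.59373897 -0.2730975 ] [ 0.55457566 -0.27645953] w 0.07861471835643782 az 4.90659954072246 sides 94.98983052841598 94.8573275844095 line az 6.116707129237361 line in edge mid [ 0.53863425 -0.09139473]
vert top [ 0.55236385 -0.23548181]
cork (array([ 0.5509, -0.2381]), array([-0.3, -0.4,  0.8, -0.5, -0.2]))
```

{"op": "move_arm", "data": {"series": [[0.005,0,0,0.03],[0.015,0.001,0,0.1],[0.03,0.002,0,0.2],[0.046,0.003,0,0.31],[0.063,0.004,0,0.42],[0.08,0.005,0,0.53],[0.097,0.006,0,0.64],[0.113,0.007,0,0.75],[0.129,0.008,0,0.86],[0.145,0.009,0,0.97],[0.161,0.01,0,1.08],[0.177,0.011,0,1.19],[0.193,0.012,0,1.3],[0.208,0.013,0,1.4],[0.222,0.014,0,1.49],[0.234,0.015,0,1.56],[0.241,0.015,0,1.61],[0.2445,0.015,0,1.634],[0.2445,0.015,0,1.634],[0.2445,0.015,0,1.634]]}}

```text
time: 12.85
ee_pos: [0.5296, 0.006, 0.1719]
eef_rot: [0.999, 0.044, -0.0, 0.0]
ft_force: [-0.6, -0.4, -0.0]
width: 0.0651
```

```bash
python3 -c "
from h import *
import pickle
go([.5298,.0062,.0865],4.95)
D={n:grab(n,n+'7.png') for n in ['wrist','side']};pickle.dump(D,open('d7.pkl','wb'))
"
```

```text
t 12.85 pos [0.5296 0.006  0.1719] az 5.02 shift [ 0.0003 -0.0002  0.0854] roll 0.0012 F [-0.62 -0.4  -0.  ] w 0.06514297606211597 j [-0.67  0.17  0.64  1.81 -0.11  1.2  -1.48] tilt [-0.001 -0.    -1.   ]
```

View pics/wrist7.png

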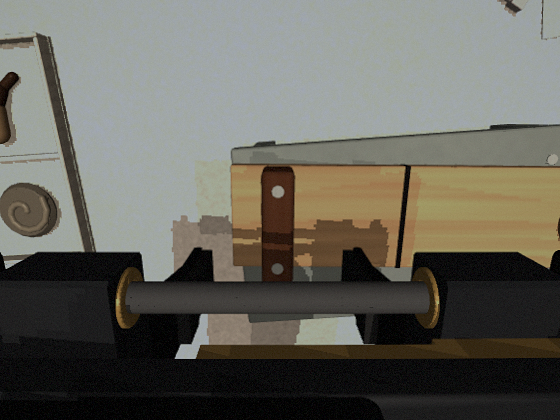

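View pics/side7.png

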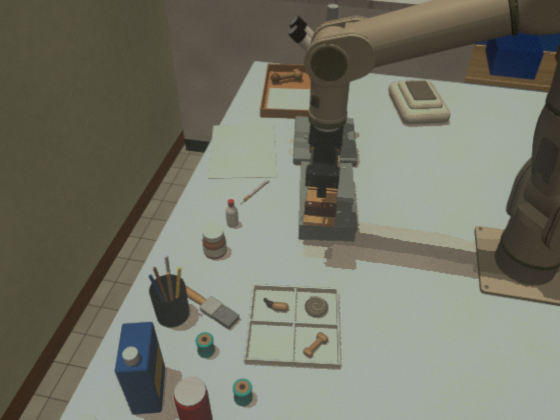

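```bash
python3 -c "
from h import *
c=imaging.get_calibration('wrist')
a=onz(c,278,191.5,.114);b=onz(c,277,269,.114);print(a,b,(a+b)/2, np.degrees(np.arctan2(*(a-b)[1::-1])))
l=[onz(c,u,220,.114) for u in (262,294)];print(l,(l[0]+l[1])/2)
print([onz(c,u,v,.082) for u,v in((407,166),(402,266))])
"
```

```text
[0.55796905 0.00820288 0.114     ] [0.50379568 0.00411097 0.114     ] [0.53088236 0.00615693 0.114     ] 4.319555861412823
[array([0.53793039, 0.01706002, 0.114     ]), array([ 0.53976736, -0.00403236,  0.114     ])] [0.53884888 0.00651383 0.114     ]
[array([ 0.57859141, -0.08450619,  0.082     ]), array([ 0.50046826, -0.09524381,  0.082     ])]
```

{"op": "move_arm", "data": {"series": [[0.001,0,0.008,0],[0.001,0,0.022,0],[0.001,0,0.04,0],[0.001,0,0.056,0],[0.001,0,0.068,0],[0.001,0,0.076,0],[0.001,0,0.082,0],[0.001,0,0.085,0],[0.001,0,0.085,0],[0.001,0,0.085,0]]}}

```text
time: 13.95
ee_pos: [0.5311, 0.0063, 0.0876]
eef_rot: [0.999, 0.043, 0.0, -0.0]
ft_force: [0.9, -0.4, -0.2]
width: 0.0652
```

{"op": "move_arm", "data": {"series": [[0,0,0,0],[0,0,0,0],[0,0,0,0],[0,0,0,0],[0,0,0,0],[0,0,0,0],[0,0,0,0],[0,0,0,0]], "claw": -1, "newtons": 40}}

```text
time: 14.75
ee_pos: [0.5307, 0.0063, 0.0872]
eef_rot: [0.999, 0.043, 0.0, -0.0]
ft_force: [-0.4, 0.0, 0.3]
width: 0.0216
```

```bash
python3 -c "
from h import *
go([.5326,-.1362,.0865],9.1)
D=grab('side','side8.png')
a=cv2.imread('pics/side8.png')
cv2.imwrite('pics/z10.png',cv2.resize(a[100:250,270:390],None,fx=4,fy=4,interpolation=cv2.INTER_CUBIC))
"
```

```text
t 14.75 pos [0.5307 0.0063 0.0872] az 4.96 shift [-0.0105  0.1421  0.0007] roll -0.0722 F [-0.39  0.03  0.33] w 0.021617667065877345 j [-0.64  0.28  0.62  1.9  -0.19  1.03 -1.42] tilt [ 0.  0. -1.]
```

View pics/z10.png

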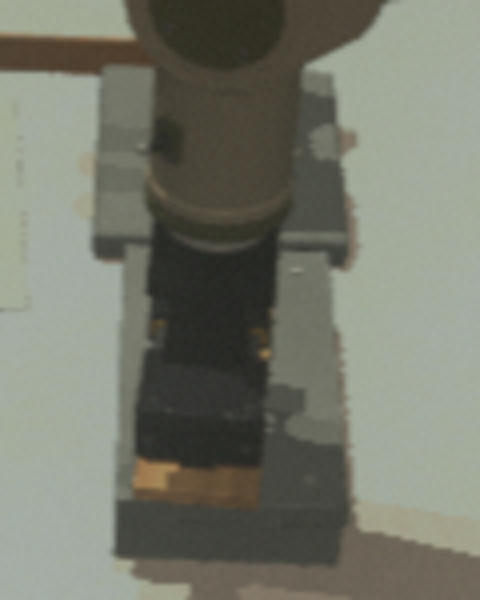

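{"op": "move_arm", "data": {"series": [[0,0.001,0,0],[-0.0002,0.003,0,-0.002],[-0.0004,0.006,0,-0.003],[-0.0007,0.01,0,-0.005],[-0.001,0.0145,0,-0.0075],[-0.0013,0.019,0,-0.01],[-0.0016,0.0235,0,-0.012],[-0.0019,0.028,0,-0.014],[-0.0022,0.0325,0,-0.0165],[-0.0025,0.037,0,-0.019],[-0.0028,0.0415,0,-0.021],[-0.0031,0.046,0,-0.0235],[-0.0034,0.0505,0,-0.0255],[-0.0037,0.055,0,-0.028],[-0.004,0.0595,0,-0.03],[-0.0042,0.063,0,-0.032],[-0.0044,0.066,0,-0.0335],[-0.0046,0.0685,0,-0.035],[-0.0047,0.07,0,-0.0355],[-0.0047,0.0703,0,-0.036]]}}

```text
time: 16.8
ee_pos: [0.5322, -0.0644, 0.0872]
eef_rot: [0.998, 0.061, -0.0, 0.0]
ft_force: [0.1, 3.4, 1.5]
width: 0.0217
```

```bash
python3 -c "
from h import *
import pickle
go([.5335,-.1361,.0865],9.1)
D={n:grab(n,n+'9.png') for n in ['side','top','wrist']};pickle.dump(D,open('d9.pkl','wb'))
a=cv2.imread('pics/side9.png');b=cv2.imread('pics/top9.png')
cv2.imwrite('pics/z11.png',np.hstack([cv2.resize(a[100:250,280:370],None,fx=4,fy=4,interpolation=cv2.INTER_CUBIC),cv2.resize(b[190:290,280:390],None,fx=4,fy=6,interpolation=cv2.INTER_CUBIC)]))
"
```

```text
t 16.8 pos [ 0.5322 -0.0644  0.0872] az 7.03 shift [-0.0075  0.0714  0.0007] roll -0.0362 F [0.13 3.42 1.54] w 0.021741935900566375 j [-0.52  0.29  0.65  1.88 -0.21  1.03 -1.24] tilt [-0. -0. -1.]
```

View pics/z11.png

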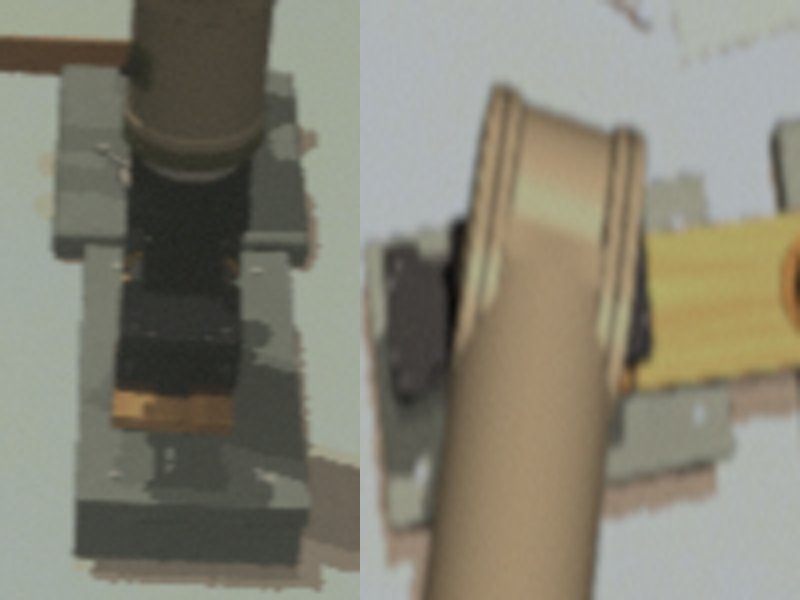

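View pics/wrist9.png

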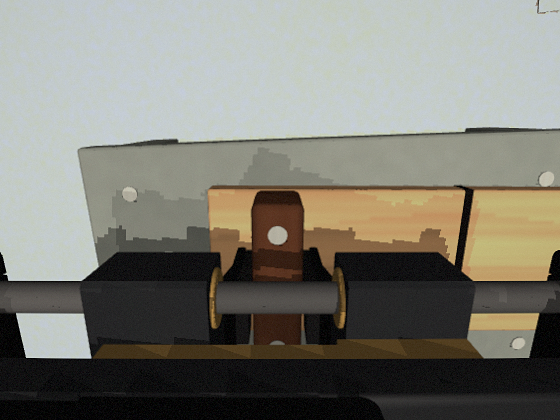

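{"op": "move_arm", "data": {"series": [[-0.0001,0.001,0,0],[-0.0003,0.003,0,-0.002],[-0.0006,0.006,0,-0.003],[-0.001,0.01,0,-0.005],[-0.0015,0.0145,0,-0.0075],[-0.002,0.019,0,-0.01],[-0.0025,0.0235,0,-0.012],[-0.003,0.028,0,-0.014],[-0.0035,0.0325,0,-0.0165],[-0.004,0.037,0,-0.019],[-0.0044,0.0415,0,-0.021],[-0.0049,0.046,0,-0.0235],[-0.0054,0.0505,0,-0.0255],[-0.0058,0.055,0,-0.028],[-0.0063,0.0595,0,-0.03],[-0.0067,0.063,0,-0.032],[-0.007,0.066,0,-0.0335],[-0.0073,0.0685,0,-0.035],[-0.0074,0.0695,0,-0.036],[-0.0075,0.07,0,-0.036]]}}

```text
time: 18.95
ee_pos: [0.5334, -0.1345, 0.0873]
eef_rot: [0.997, 0.079, 0.0, -0.0]
ft_force: [-0.8, 5.6, 5.2]
width: 0.0216
```

```bash
python3 -c "
from h import *
import pickle
go([.5335,-.1361,.0865],9.1)
D={n:grab(n,n+'10.png') for n in ['side','top','wrist']};pickle.dump(D,open('d10.pkl','wb'))
a=cv2.imread('pics/side10.png');b=cv2.imread('pics/top10.png')
cv2.imwrite('pics/z12.png',np.hstack([cv2.resize(a[60:210,280:370],None,fx=4,fy=4,interpolation=cv2.INTER_CUBIC),cv2.resize(b[190:290,340:450],None,fx=4,fy=6,interpolation=cv2.INTER_CUBIC)]))
"
```

```text
t 18.95 pos [ 0.5334 -0.1345  0.0873] az 9.1 shift [-0.0001  0.0016  0.0008] roll 0.0001 F [-0.76  5.56  5.18] w 0.0216313700301775 j [-0.4   0.33  0.66  1.85 -0.24  1.04 -1.05] tilt [ 0.  0. -1.]
```

View pics/z12.png

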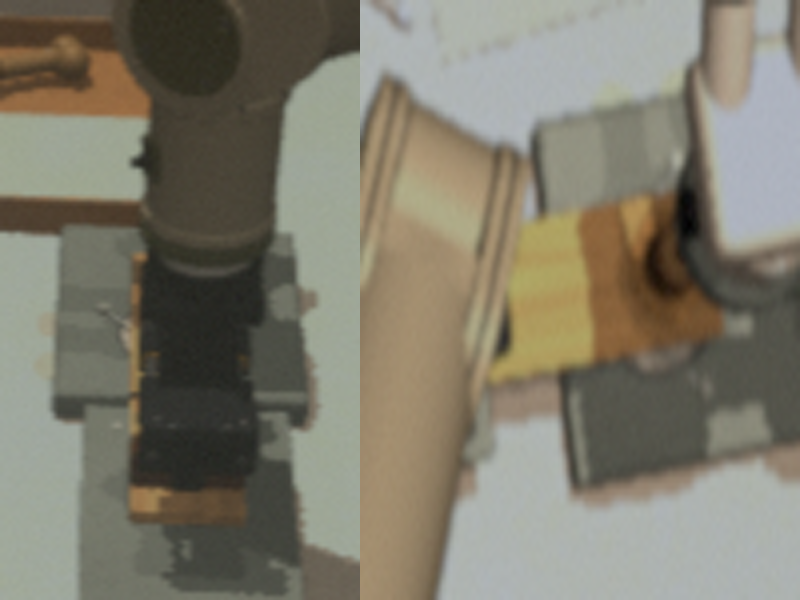

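View pics/wrist10.png

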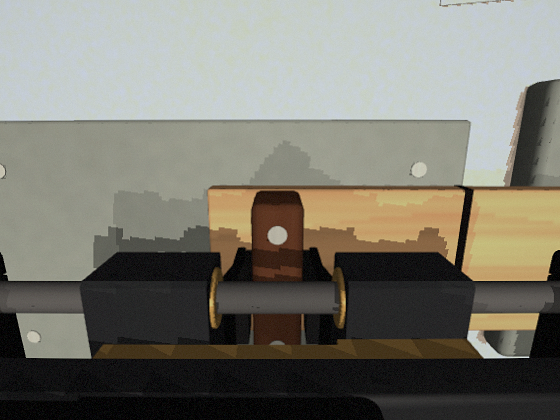

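Wrist view: riser's edge runs from (470,122) to (466,186), the plank's dark line crosses near (464,187)–(469,265); the vertebra is still standing.

Run:
```python
from h import *
import pickle
P,d,c=pickle.load(open('d10.pkl','rb'))['wrist']
cv2.imwrite('pics/z13.png',cv2.convertScaleAbs(cv2.resize(P[105:285,410:530,::-1],None,fx=3.3,fy=3.3,interpolation=cv2.INTER_CUBIC),alpha=1.2))
g=cv2.cvtColor(P,cv2.COLOR_RGB2GRAY).astype(int)
for v in (128,140,150,160,170,180): print(v,g[v,455:485].tolist())
print()
for v in (192,200,210,220,230,245,260): print(v,g[v,450:480].tolist())
```

```text
128 [153, 151, 149, 153, 150, 151, 149, 149, 151, 147, 148, 150, 150, 146, 134, 174, 207, 205, 202, 207, 204, 206, 203, 204, 203, 203, 207, 201, 205, 203]
140 [151, 152, 150, 151, 152, 150, 150, 151, 151, 149, 153, 151, 133, 163, 208, 205, 204, 204, 206, 207, 204, 205, 205, 204, 204, 204, 205, 204, 204, 205]
150 [155, 150, 151, 154, 153, 152, 149, 150, 152, 152, 143, 135, 167, 208, 205, 204, 202, 204, 202, 204, 204, 203, 206, 205, 204, 208, 206, 202, 204, 204]
160 [153, 152, 153, 151, 155, 153, 153, 151, 152, 142, 148, 199, 207, 205, 203, 205, 206, 206, 202, 202, 206, 206, 206, 205, 205, 203, 207, 205, 204, 205]
170 [155, 152, 154, 154, 153, 155, 157, 151, 131, 160, 205, 203, 205, 202, 205, 201, 203, 203, 202, 203, 203, 201, 203, 202, 204, 203, 202, 201, 203, 203]
180 [152, 154, 155, 156, 156, 154, 149, 141, 188, 205, 204, 202, 204, 202, 204, 202, 203, 202, 203, 202, 200, 199, 201, 201, 203, 202, 203, 201, 201, 202]

192 [169, 169, 166, 167, 170, 167, 167, 170, 168, 169, 169, 162, 167, 151, 144, 31, 21, 14, 22, 17, 14, 17, 14, 104, 176, 170, 169, 167, 168, 167]
200 [166, 161, 166, 166, 163, 164, 163, 163, 163, 162, 161, 166, 167, 161, 35, 8, 9, 11, 16, 16, 5, 20, 103, 169, 172, 181, 177, 176, 178, 179]
210 [163, 164, 162, 165, 163, 165, 162, 164, 165, 163, 166, 164, 118, 12, 14, 12, 15, 10, 18, 15, 80, 163, 166, 167, 162, 160, 163, 164, 162, 168]
220 [156, 157, 157, 157, 158, 157, 156, 157, 155, 161, 159, 39, 14, 17, 11, 12, 14, 2, 36, 108, 159, 157, 157, 158, 157, 158, 160, 172, 170, 172]
230 [161, 162, 161, 161, 160, 161, 158, 160, 161, 119, 3, 12, 10, 9, 20, 13, 9, 72, 159, 163, 158, 157, 159, 172, 174, 173, 172, 174, 170, 170]
245 [170, 169, 170, 168, 169, 167, 172, 95, 10, 9, 8, 17, 11, 20, 21, 93, 177, 168, 170, 167, 168, 169, 183, 183, 181, 181, 184, 182, 185, 185]
260 [170, 166, 169, 167, 170, 37, 2, 4, 9, 9, 14, 2, 56, 138, 170, 167, 165, 165, 164, 165, 169, 183, 180, 180, 179, 180, 179, 179, 179, 183]
```

View pics/z13.png

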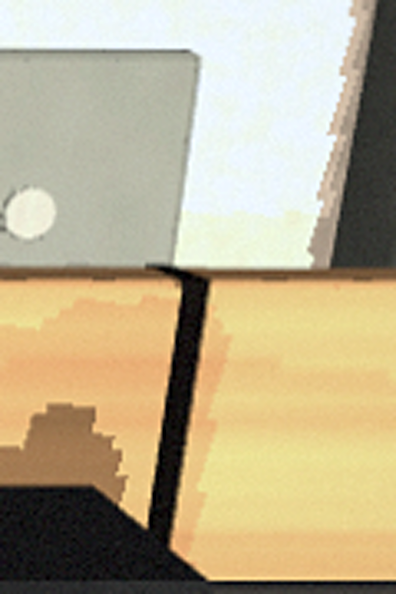

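Run:
```python
from h import *
import pickle
D=pickle.load(open('d10.pkl','rb'));P,d,c=D['wrist']
az=lambda a,b:np.degrees(np.arctan2(*(b-a)[1::-1]))
E=[onz(c,u,v,.07) for u,v in ((469.7,128),(467.8,140),(466.8,150),(464.8,160),(463.8,170),(462.6,180))]
L=[onz(c,u,v,.082) for u,v in ((468.9,192),(467.8,200),(465.9,210),(464.5,220),(463,230),(461,245),(458.5,260))]
E=np.array(E);L=np.array(L)
fe=np.polyfit(E[:,0],E[:,1],1);fl=np.polyfit(L[:,0],L[:,1],1)
print('edge az',np.degrees(np.arctan(fe[0])),'line az',np.degrees(np.arctan(fl[0])))
n=np.array([-.158,.9874])
cor=E[0]; print('E',E[[0,-1]],'L',L[[0,-1]])
em=np.array([.5476,-.23]); lm=np.array([.5476,np.polyval(fl,.5476)]); 
ex=np.array([.5476,np.polyval(fe,.5476)])
print('line minus edge along tail dir (mm), wrist', (lm-ex)@n*1000,'vs old edge',(lm-em)@n*1000)
# with edge slope 9.1 through mean E
sl=np.tan(np.radians(9.0)); m=E.mean(0); ml=L.mean(0); print('fixed slope', ((ml-m)[:2]@n)*1000, 'E mean',m,'L mean',ml)
# tail corner/sides: plank lateral
q=onz(c,330,187,.082); q2=onz(c,300,122,.07); print('plank +x side to riser +x side', (q2-q)[:2]@np.array([.9874,.158]))
# vertebra from top
```

```text
edge az 9.249397036395772 line az 8.979616965157142
E [[ 0.61718932 -0.21898718  0.07      ]
 [ 0.59103716 -0.22327581  0.07      ]] L [[ 0.58670991 -0.22137009  0.082     ]
 [ 0.5510247  -0.22696245  0.082     ]]
line minus edge along tail dir (mm), wrist 2.707643259301534 vs old edge 2.4551927934819804
fixed slope 2.504000401999599 E mean [ 0.60390032 -0.22108719  0.07      ] L mean [ 0.57100384 -0.22381521  0.082     ]
plank +x side to riser +x side 0.030727574973469948
```

{"op": "move_arm", "data": {"series": [[-0.0003,0.0005,0,0],[-0.0006,0.001,0,0],[-0.001,0.0016,0,0],[-0.0015,0.0022,0,0],[-0.002,0.0025,0,0],[-0.002,0.0025,0,0],[-0.002,0.0025,0,0],[-0.002,0.0025,0,0],[-0.002,0.0025,0,0],[-0.002,0.0025,0,0]]}}

```text
time: 20.1
ee_pos: [0.5318, -0.1378, 0.0873]
eef_rot: [0.997, 0.079, 0.0, 0.0]
ft_force: [3.9, 0.5, 1.7]
width: 0.0217
```

Run:
```python
from h import *
go([.5335,-.1361,.0865],9.1)
P,d,c=grab('wrist','w11.png'); S,ds,cs=grab('side','side11.png'); T,dt,ct=grab('top','top11.png')
g=cv2.cvtColor(P,cv2.COLOR_RGB2GRAY).astype(int)
n=np.array([-.158,.9874])
E=[];L=[]
for v in range(128,182,4):
    u=450+np.where(g[v,450:490]>185)[0][0]-.5; E.append(onz(c,u,v,.07)[:2])
for v in range(196,258,4):
    k=440+np.where(g[v,440:480]<60)[0]; L.append(onz(c,k.mean(),v,.082)[:2])
E=np.array(E);L=np.array(L)
for q in (E,L): print(q.mean(0),np.degrees(np.arctan(np.polyfit(q[:,0],q[:,1],1)[0])))
print('short mm',(L.mean(0)-E.mean(0))@n*1000)
cv2.imwrite('pics/z14.png',np.hstack([cv2.resize(S[60:210,280:370,::-1],None,fx=4,fy=4,interpolation=cv2.INTER_CUBIC),cv2.resize(T[200:260,380:440,::-1],(420,600),interpolation=cv2.INTER_CUBIC)]))
```

```text
t 20.1 pos [ 0.5318 -0.1378  0.0873] az 9.09 shift [ 0.0019 -0.0014  0.0008] roll -0.0003 F [3.85 0.47 1.73] w 0.021678533652046028 j [-0.39  0.33  0.67  1.85 -0.23  1.04 -1.05] tilt [ 0. -0. -1.]
[ 0.60224356 -0.22164813] 8.945993547236268
[ 0.56755035 -0.22698016] 7.264977329750338
short mm 0.21669041614014128
```

View pics/z14.png

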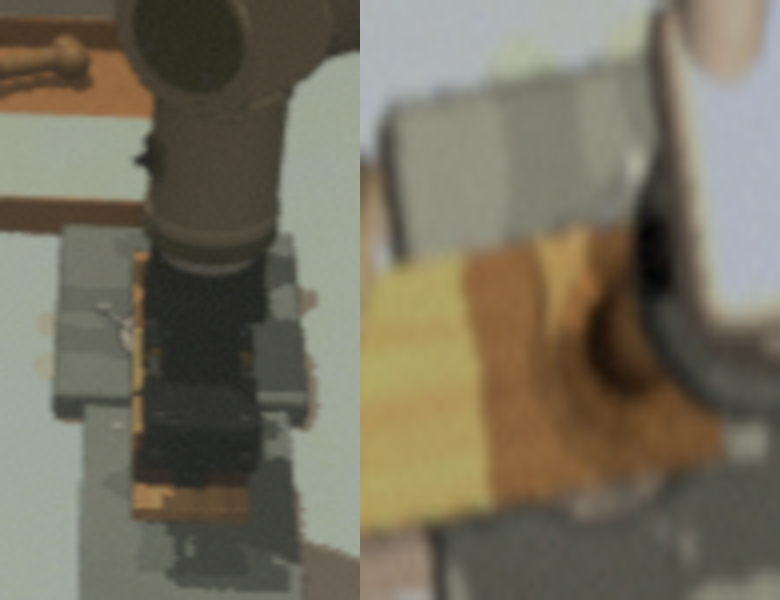

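Run:
```python
from h import *
P,d,c=grab('wrist')
# plank top strip, row ~ 200: from u=215..245 and 480..550
for us in (range(213,245,4),range(390,455,8),range(480,556,8)):
    q=np.array([dep(c,d,u,v) for u in us for v in range(194,230,4)]); print(q.mean(0).round(4))
S,ds,cs=grab('side'); go([.5335,-.1361,.0865],9.1)
```

```text
[ 0.5568 -0.1077  0.0812]
[ 0.5726 -0.2034  0.0834]
[ 0.5801 -0.2503  0.0832]
t 20.35 pos [ 0.5317 -0.1377  0.0873] az 9.08 shift [ 0.002  -0.0013  0.0008] roll -0.0003 F [ 4.05 -0.67  1.12] w 0.021781115106384197 j [-0.39  0.33  0.67  1.85 -0.23  1.04 -1.05] tilt [ 0. -0. -1.]
```

```bash
python3 -c "
from h import *
print(r.close_job())"
```

```text
the job is handed in; nothing more can be done
None
```

I stood the vertebra on end on the cork pad, then gripped the plank by its cleat (40 N) and slid and turned it out over the riser's edge. I handed the job in at about 20.4 s, still holding the cleat; no verdict was reported.

| Last check | Measured | Limit |
|---|---|---|
| Vertebra to pad centre | about 1 mm off when released | 12 mm |
| Line to riser's edge | about 0.2 mm | 6 mm |
| Plank level, from wrist depth | about 0.8° | 3.4° |
| Wrist force at the end | about 4 N | 120 N |

- **Squareness:** my two readings disagree. The line was square to 0.3° just before the last 2–3 mm correction. The automatic reading after it gave 1.7°, probably because a dark finger got into the mask. Both are within 5°.
- **Sideways centring:** the plank measured about 4 mm off centre. I corrected by 2 mm and did not measure it again.
- **Under the lens:** the vertebra should be within a few millimetres of the lens axis. I did not measure that distance directly, because the arm and microscope head partly hide it. The last top picture showed it still standing.
- **Other things:** I saw no contact with the microscope and no bystander moved, but I did not measure the bystanders' positions.

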